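# Snap the pivot clip onto the electrode stand

## Robot

A 6-joint arm with a two-finger parallel gripper is mounted at the origin on the work surface. World frame = base frame: x ahead of the robot, y to its left, z up, the work surface at z = 0. Lengths are in m, angles in degrees, forces in N, time in s.
With the tool pointing down it reaches from about 0.25 to 0.725 m from the base axis. Payload 9.7 kg.
Tool frame: the origin (TCP) lies at the very end of the fingers, on their centre line; the grasp point (between the pads) lies 19 mm behind it; y points along the fingers, x is the direction in which the jaws open and shut, and the axes are right-handed (so a half turn about y gives the same grasp; the last joint's range is limited). The gripper opens to 85 mm and grips with 20 to 120 N. Pads are 22 mm wide; open, the fingers measure 114 mm over their backs; the gripper's body (76 mm by 85 mm) begins 54 mm behind the grasp point. The pads swing forward as they close: fully open they stand 13 mm farther back than shut.
Start: joints at [69.672, 4.979, 10.078, 95.1, 0, 90], TCP at [0.191, 0.516, 0.231] pointing down, gripper open.
Joint ranges: [-179.16, 179.16], [-48.56, 103.87], [-65.8, 70.77], [-126.05, 130.52], [-82.76, 87.17], [-180, 180]. Speed limits (degrees/s): [127.2, 127.2, 147.25, 180, 180, 180].

## Interface

Orientations are given as [roll, pitch, yaw] about the fixed x, y, z axes, in that order (R = Rz(yaw) Ry(pitch) Rx(roll)).
In Python, from workcell import bot gives the robot as it stands.
- The arm moves only by the shell command python3 -m jog 'ROWS' [FORCE]. ROWS is JSON, a list of rows, each a list of 7 numbers: the closure, from 0 (fully open) to 1 (shut), then the shift along the world's x, y, z in units of 25 mm (1.0 is 25 mm), then the turn, a rotation vector about the world's x, y, z in units of 5 degrees (1.0 is 5 degrees). A call has 1 to 5 rows; each row is the pose to reach, as a shift and turn from the pose commanded when the call began; what a row does not reach only later rows make up. A row lasts 1/10 s, in which the tool goes at most 50 mm and 8.59 degrees, less where a joint would pass 70% of its speed; a pose out of reach is approached as far as the arm can. A call with a gripper value outside its range is refused whole. The fingers move at their own pace and stop on an object; FORCE is the grip in N (left out, the last holds). Time passes only in rows, so rows that repeat a pose let the fingers close. It gives the time, the measured TCP pose, the force and the opening at its end, in the units of the state.
- bot.get_obs(): the state, without advancing time (a new reading comes with each control period).
- bot.camera(name): name is "scene" or "top"; returns (picture, depth): 384x512x3 uint8, red, green, blue; 384x512 float32, m along the optical axis (not along the pixel's ray), 0 where there is no reading.
- bot.camera_model(name): a dict with "fx", "fy", "cx", "cy" (pixels), "k1" (the pictures are not rectified: a ray, as slopes to the right and down, at radius r is drawn at 1 + k1 r^2 times it, then the intrinsics apply), "rvec" (rotation vector, rad) and "tvec" (3), from world to camera coordinates, as OpenCV has them. Camera axes: x right, y down, z forward; pixel columns grow to the right and rows downward; lengths in m; the calibration is good to about 2 mm. A picture is of the moment at which its call begins. camera_model takes no time and is no camera call.
- bot.job_done(): hands the job in, once; it reports no verdict.
Trained networks look in the newest picture that a camera, given by its name, has taken for a name from the list of things; names that differ only in an ending like _2 or _b are one class to them, and where a whole thing is asked for, a point or a joint stands for the part that bears it (a point fixed in the world has none). Each returns a list of dicts, best first, with "conf" (0 to 1); they miss things now and then, are a little off and sometimes report something else, mostly with a low value. They report only what shows in the picture. A call takes as long as a camera call.
- bot.regions_of(camera, label): "pixels" (384x512 bool, what is visible of it) and "point" ([row, column] in pixels, amid what is visible of it).
The state is a dict: "time": time; "q": joint angles; "qd": joint speeds; "joint_efforts": joint torques, N m; "ee_pos": TCP position; "tcp_rot": TCP orientation; "wrist_force": force on the tool from outside, world axes, zero at the start; "torque": the same for the moment, N m; "opening": finger opening in m.
Only numpy, scipy, OpenCV 4.12 (cv2) and the standard library are available. Lean on these libraries where they do the work, as an engineer would, in place of code of your own. Each camera call takes 0.05 s, during which the arm holds its last target. There are 200 camera calls.

## Task

The electrode stand's pivot post still lacks its retaining clip: the E-clip lies on the washer in front of its groove. Take the fork tool from its tray, push the clip gently sideways onto the groove with the fork until it snaps in, then hold it pressed fully home for a second with about 15 N (over 25 N would bend it). Do not touch the clip with the gripper. Then lay the tool back in its tray. Leave the beaker, the jar and the swing arm as they stand.

Things in the scene. Friction and masses are not known exactly. Their poses are not given: they have to be found in the camera images.
- groove (a point): the clip groove of the electrode stand's upright steel pivot post, 12 mm across, 7 mm high; the point is on the post's axis, 2.5 mm above the groove's floor, where the centre of a seated clip lies. Above the groove the post is a 16 mm thick head, 14 mm high. z up along the post; the axes are the stand's
- stand: the electrode stand, fixed; origin on the bench under the post's axis. +x: the side to which its swing arm points; the -x side of the post is free for the tool. Level aluminium washer, 74 mm across, around the post: its top face, 120 mm above the bench, is flush with the groove's floor and the clip slides on it. Grey base plate 18 mm high, 50 mm to -x, 160 mm to +x, 65 mm to either side
- clip_centre (a point): the loose black steel E-clip, 5 mm thick, 29 mm across, flat on the washer on the -x side of the post, its top below the post's head, 13 to 17 mm short of home; the point is the centre of its bore, half-way up, and meets groove when fully home. z up, +x to its open mouth, which faces the post within 0.2 rad
- clip_back (a point): middle of the clip's flat back edge (16 mm wide), 14.5 mm behind its centre, where the fork pushes. Two springy lobes meet the post 11 mm before home: the push rises to some 8 to 15 N, drops as it snaps in over the last 4 mm, then its back lobe meets the groove and the push climbs steeply. 15 N there proves it home; over 25 N bends it
- tool_grip (a point): the fork tool (clip applicator), lying in the tray; the point is the centre of its black box-shaped handle, 96 mm long (x), 22 mm wide (y), 26 mm high (z), 16 mm above the bench. +x to the fork, z up. From the handle's front, half-way up it, a steel blade 5 mm thick, 14 mm wide, runs to a 40 mm wide fork. 0.13 kg, balancing about 10 mm ahead of the point
- fork_back (a point): middle of the flat face at the bottom of the tool's fork notch, which bears on the clip's flat back: 104 mm ahead (+x) of tool_grip, at the same height; same axes. The fork is 5 mm thick (2.5 mm above and below the point); its notch is 31 mm wide between straight prongs 8 mm long, which then flare out to 12 mm ahead of the face
- tray: the tool's steel tray, fixed, 240 mm (x) by 150 mm (y), walls 12 mm high, 3 mm thick, floor 3 mm thick; origin: centre of its underside, on the bench. The tool lies along x, 18 to 28 mm to +y of its middle; a steel spatula 175 mm long lies 50 mm to -y. It is left or right of the stand; a vial rack, 60 mm high, stands on the other side
- swing_mark (a point): a point on top of the stand's aluminium swing arm, 60 mm from the post's axis, 111 mm above the bench; +x along the arm, away from the post. The arm carries a glass electrode 168 mm from the post, which reaches from 38 to 170 mm above the bench. The arm turns stiffly about the post. Bystander
- beaker: small empty glass beaker, 42 mm across, 58 mm high, standing on the bench in front of the stand; the origin is the centre of its underside. Bystander
- sample_jar: small lidded glass jar, 40 mm across, 48 mm high, standing on the bench in front of the stand; the origin is the centre of its underside. Bystander

How it is judged:
By the outcome, as a careful person would: the job done as asked, in the order asked, and still so for the second after the job is handed in, with the robot touching nothing.
It also fails if it takes over 67 s, if anything falls off the work surface, if the arm or the gripper's body presses on something with over 40 N, if the wrist force passes 120 N, or if a joint passes its speed limit or range.

## Working session

There is one attempt and no reset: what is moved stays moved. The work goes in short steps, Python scripts to look and compute and a shell command to move; the robot and the scene stay as the last step left them, time stands still between calls to the robot, and variables do not carry over. Pictures are saved under pics/ and viewed, about 8 in all and at most 12, crops included, and the job is handed in when it is done.

```bash
ls; mkdir -p pics; cat > h.py <<'E'
import numpy as np,cv2
from workcell import bot
def model(n):
    m=bot.camera_model(n);R=cv2.Rodrigues(np.array(m["rvec"],float))[0];t=np.array(m["tvec"],float).ravel();return m,R,t
def world(n,rows,cols,z=None,depth=None):
    m,R,t=model(n)
    x=(np.asarray(cols,float)-m["cx"])/m["fx"];y=(np.asarray(rows,float)-m["cy"])/m["fy"]
    u,v=x.copy(),y.copy()
    for _ in range(10):
        s=1+m["k1"]*(u*u+v*v);u,v=x/s,y/s
    d=np.stack([u,v,np.ones_like(u)],-1)
    c=-R.T@t; dw=d@R
    if depth is not None: return c+dw*np.asarray(depth)[...,None]
    return c+dw*((z-c[2])/dw[...,2])[...,None]
def pix(n,P):
    m,R,t=model(n);p=np.atleast_2d(P)@R.T+t;u=p[:,:2]/p[:,2:];r2=(u**2).sum(1,keepdims=True);u=u*(1+m["k1"]*r2)
    return np.c_[u[:,1]*m["fy"]+m["cy"],u[:,0]*m["fx"]+m["cx"]]
def save(f,img): cv2.imwrite("pics/"+f,img[...,::-1])
E
python3 - <<'E'
from h import *
for n in("top","scene"):
    p,d=bot.camera(n);save(n+"0.png",p);np.save(n+"_d.npy",d);np.save(n+"_p.npy",p)
    m,R,t=model(n);print(n,m["fx"],m["k1"],-R.T@t,R[2])
    for l in["groove","stand","clip_centre","clip_back","tool_grip","fork_back","tray","swing_mark","beaker","sample_jar"]:
        for r in bot.regions_of(n,l)[:2]:
            px=r["pixels"];rr,cc=np.nonzero(px);dd=d[rr,cc];k=dd>0
            W=world(n,rr[k],cc[k],depth=dd[k])
            print(l,round(r["conf"],2),np.round(r["point"]),px.sum(),np.round(np.median(W,0),3) if k.any() else None,np.round(np.percentile(W,[2,98],axis=0),3).tolist() if k.any() else None)
print(bot.get_obs())
E
```

```text
pics
top 498.37050348306144 -0.02946408638025993 [0.49813105 0.0360505  1.15733368] [ 0.05795982 -0.03297448 -0.99777419]
groove 0.92 [120. 264.] 5590 [ 0.721 -0.024  0.02 ] [[0.611, -0.096, 0.014], [0.822, 0.053, 0.136]]
stand 0.8 [121. 260.] 5613 [ 0.722 -0.025  0.02 ] [[0.611, -0.096, 0.014], [0.823, 0.054, 0.132]]
clip_centre 0.65 [153. 254.] 84 [0.639 0.    0.124] [[0.63, -0.015, 0.118], [0.652, 0.012, 0.128]]
clip_back 0.53 [149. 250.] 81 [ 0.64  -0.002  0.125] [[0.631, -0.015, 0.118], [0.653, 0.011, 0.128]]
tool_grip 0.82 [229. 103.] 704 [0.481 0.333 0.026] [[0.412, 0.319, 0.009], [0.562, 0.355, 0.033]]
fork_back 0.62 [230. 104.] 658 [0.477 0.332 0.026] [[0.414, 0.319, 0.01], [0.558, 0.347, 0.033]]
tray 0.78 [226. 118.] 5994 [0.491 0.302 0.003] [[0.375, 0.235, -0.001], [0.607, 0.381, 0.013]]
swing_mark 0.89 [ 81. 272.] 1214 [ 0.794 -0.052  0.112] [[0.7, -0.105, 0.002], [0.837, -0.019, 0.155]]
swing_mark 0.31 [120. 261.] 5702 [ 0.721 -0.024  0.02 ] [[0.611, -0.097, 0.013], [0.823, 0.054, 0.134]]
beaker 0.7 [251. 285.] 285 [ 0.428 -0.078  0.012] [[0.412, -0.093, -0.0], [0.449, -
[... 1463 characters left out ...]
025] [[0.414, 0.32, 0.007], [0.565, 0.358, 0.03]]
{'time': 1.1, 'q': array([ 6.96728358e+01,  4.97906145e+00,  1.00796762e+01,  9.50990881e+01,
       -1.06931432e-03,  8.99988960e+01]), 'qd': array([ 0.0830267 , -0.03235294, -0.00814859, -0.03626518, -0.06996166,
        0.06693336]), 'joint_efforts': array([-3.78341341e-03, -5.20111728e+01,  4.64861441e+01,  1.80134706e-03,
       -2.08608080e-04,  1.44880204e-05]), 'ee_pos': array([0.19106718, 0.51575476, 0.2312957 ]), 'tcp_rot': array([-9.00010693e+01, -1.52669273e-03,  6.96739397e+01]), 'wrist_force': array([ 0.67570352,  0.03145296, -0.49099947]), 'torque': array([-0.03408383, -0.01058584,  0.01179195]), 'opening': 0.08556563569019822}
```

```bash
python3 - <<'E'
from h import *
p=np.load("top_p.npy");s=np.load("scene_p.npy")
a=cv2.resize(p[50:200,190:340],(600,600),interpolation=cv2.INTER_CUBIC)
save("stand_top.png",a)
a=cv2.resize(p[140:310,40:210],(600,600),interpolation=cv2.INTER_CUBIC)
save("tray_top.png",a)
save("scene_crop.png",cv2.resize(s[150:350,130:396],(798,600),interpolation=cv2.INTER_CUBIC))
E
```

```text
(no output)
```

View pics/stand_top.png

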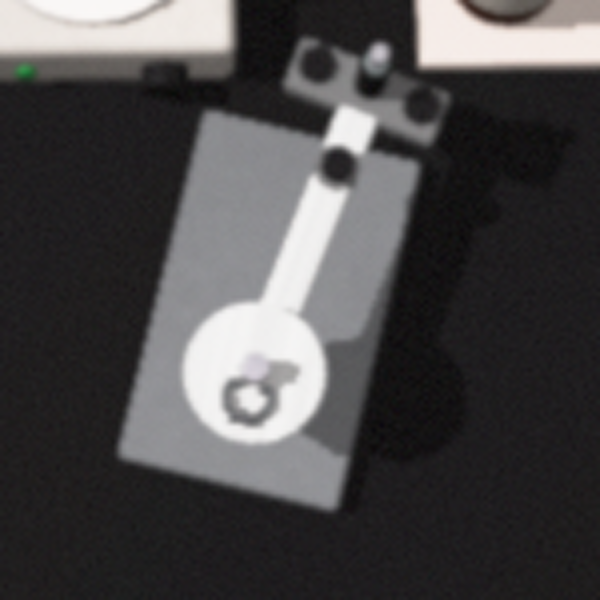

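View pics/tray_top.png

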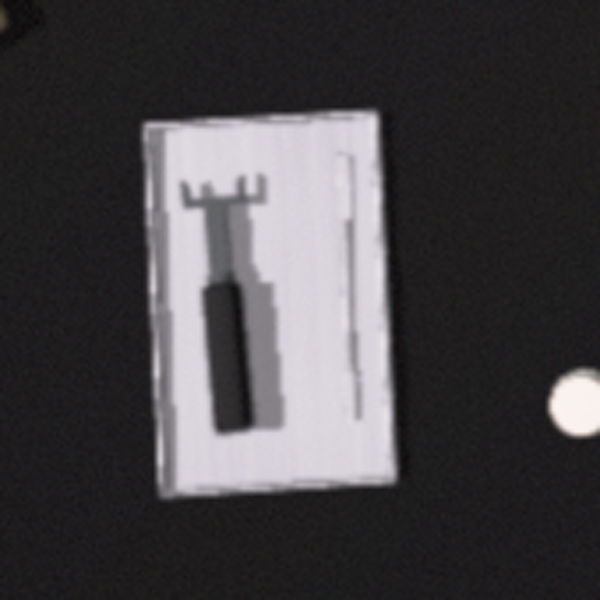

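View pics/scene_crop.png

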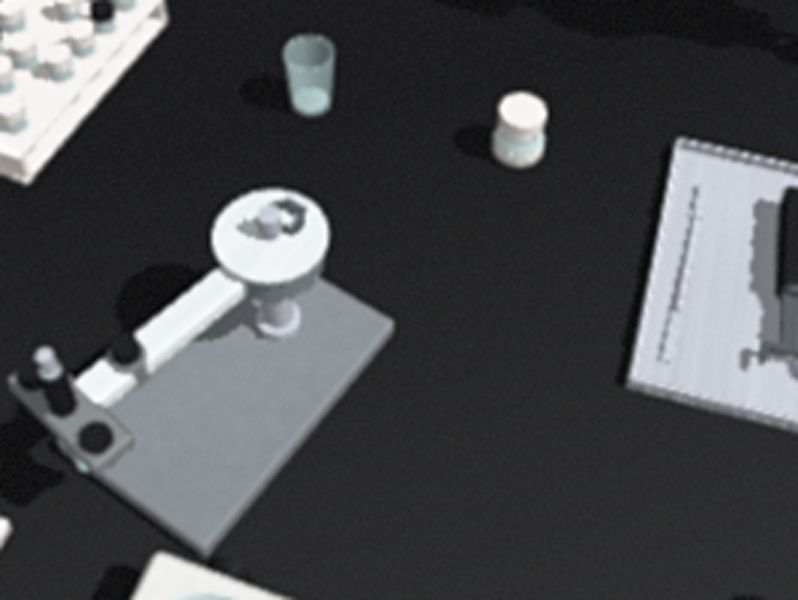

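```bash
python3 - <<'E'
from h import *
for n in("top","scene"):
    p=np.load(n+"_p.npy").astype(int);d=np.load(n+"_d.npy")
    rr,cc=np.mgrid[:384,:512];W=world(n,rr,cc,depth=d)
    g=p.mean(2)
    # washer: bright or clip pixels near z .12
    m=(abs(W[...,2]-.121)<.007)&(d>0)&(np.hypot(W[...,0]-.65,W[...,1])<.06)
    cs=[c for c in cv2.findContours((m&(g>60)).astype(np.uint8),cv2.RETR_EXTERNAL,cv2.CHAIN_APPROX_NONE)[0]]
    c=max(cs,key=len)[:,0,:];E=world(n,c[:,1],c[:,0],z=.12)[:,:2]
    from scipy.optimize import least_squares
    f=least_squares(lambda q:np.hypot(*(E-q).T)-.0367,[.65,0],loss='soft_l1',f_scale=.001);res=f.fun
    print(n,"washer",f.x,len(E),np.percentile(abs(res),[50,90]), "mean z",np.median(W[...,2][m&(g>150)]))
    # clip: dark pixels on washer
    ax=f.x;Z=world(n,rr,cc,z=.125)
    k=(np.hypot(Z[...,0]-ax[0],Z[...,1]-ax[1])<.033)&(g<125)
    r_,c_=np.nonzero(k);print("dark",len(r_),Z[r_,c_,:2].mean(0))
    # plate: rect fit
    pl=(abs(W[...,2]-.018)<.006)&(g>50)&(np.hypot(W[...,0]-.7,W[...,1])<.16)
    r_,c_=np.nonzero(pl);Q=world(n,r_,c_,z=.018)[:,:2].astype(np.float32)*1000
    print("plate",cv2.minAreaRect(Q))
    # tool handle
    h=(g<60)&(W[...,2]>.018)&(abs(W[...,0]-.49)<.1)&(abs(W[...,1]-.335)<.04)
    r_,c_=np.nonzero(h);Q=world(n,r_,c_,z=.029)[:,:2].astype(np.float32)*1000
    print("handle",len(r_),cv2.minAreaRect(Q),Q.mean(0))
    q=max([r for r in bot.regions_of(n,"tray")] if 0 else [0]) 
    t=(W[...,2]<.018)&(g>90)&(abs(W[...,0]-.49)<.14)&(abs(W[...,1]-.31)<.1)
    r_,c_=np.nonzero(t);Q=world(n,r_,c_,z=.01)[:,:2].astype(np.float32)*1000
    print("tray",cv2.minAreaRect(Q))
    sw=(abs(W[...,2]-.111)<.005)&(g>120)&(np.hypot(W[...,0]-ax[0],W[...,1]-ax[1])>.045)&(np.hypot(W[...,0]-ax[0],W[...,1]-ax[1])<.14)
    r_,c_=np.nonzero(sw);Q=world(n,r_,c_,z=.111)[:,:2];print("swing",len(Q),Q.mean(0),np.degrees(np.arctan2(*(Q.mean(0)-ax)[::-1])))
np.set_printoptions(linewidth=250)
p=np.load("top_p.npy");print(p[143:158,243:266].mean(2).astype(int))
E
```

```text
top washer [ 0.65879167 -0.00462851] 98 [0.00060572 0.00136267] mean z 0.12013194527301851
dark 26 [ 0.63956523 -0.00133016]
plate ((726.9567260742188, -15.704986572265625), (143.20516967773438, 238.51168823242188), 74.97603607177734)
handle 382 ((458.98822021484375, 329.4129638671875), (93.50077056884766, 20.934879302978516), 4.476843357086182) [457.79642 329.3654 ]
tray ((491.2154541015625, 308.1617736816406), (243.98788452148438, 154.20095825195312), 2.2296175956726074)
swing 366 [ 0.73774108 -0.03741307] -22.55117621834845
scene washer [ 0.65913485 -0.00407907] 99 [0.00058814 0.00124004] mean z 0.12001947778094141
dark 56 [0.64582449 0.00318165]
plate ((714.0883178710938, -14.92706298828125), (130.23365783691406, 210.95484924316406), 74.17696380615234)
handle 289 ((466.5457458496094, 331.1095886230469), (102.53692626953125, 20.8026123046875), 4.188040256500244) [466.04532 331.04797]
tray ((492.7745361328125, 309.3150634765625), (251.15269470214844, 153.54454040527344), 2.272212028503418)
swing 471 [ 0.74197124 -0.03650823] -21.379569281637682
[[243 242 241 239 237 234 227 211 206
[... 688 characters left out ...]
5 135 172 225 240 242 241 240 238]
 [241 234 193 138 123 142 169 208 227 235 238 232 206 157 128 141 177 226 240 242 240 239 238]
 [241 237 211 158 124 126 142 155 179 215 224 204 161 130 132 156 193 230 240 241 240 239 239]
 [241 241 233 201 148 122 124 127 135 160 164 145 121 122 144 186 223 238 241 241 239 238 238]
 [241 242 238 221 162 118 111 113 112 116 115 112 118 146 186 224 238 242 242 240 239 238 234]
 [239 242 239 225 184 154 146 134 119 107 107 119 147 200 230 240 243 243 242 240 238 231 214]
 [231 240 241 237 230 225 221 206 177 158 156 167 190 226 240 243 243 242 240 239 232 209 162]
 [202 227 237 240 239 238 237 234 230 228 227 228 231 238 242 243 243 241 238 230 213 175 131]]
```

```bash
python3 -m jog '[[0.45,1.4,-0.9,0,0,0,1.2],[0.45,2.8,-1.8,0,0,0,2.5],[0.45,4.2,-2.8,0,0,0,3.5],[0.45,5.5,-3.7,0,0,0,4.2],[0.45,6.5,-4.4,-0.5,0,0,5.0]]' 60
python3 -m jog '[[0.45,1.5,-1,-1,0,0,0],[0.45,3,-2,-2.5,0,0,0],[0.45,4,-2.8,-4,0,0,0],[0.45,4.45,-3,-5,0,0,0],[0.45,4.45,-3,-5,0,0,0]]'
python3 - <<'E'
from h import *
o=bot.get_obs();print(o["q"],o["opening"])
p,d=bot.camera("top");save("a.png",cv2.resize(p[140:310,40:210],(600,600),interpolation=cv2.INTER_CUBIC))
E
```

```text
time: 1.6
ee_pos: [0.3555, 0.4048, 0.2202]
tcp_rot: [-90.1, -0.1, 94.8]
wrist_force: [1.1, 0.1, 0.1]
opening: 0.047
time: 2.1
ee_pos: [0.4645, 0.3279, 0.0888]
tcp_rot: [-89.7, 0.2, 94.5]
wrist_force: [-1.6, -0.5, -0.1]
opening: 0.0471
[ 3.52293648e+01  7.50735745e+00 -2.92325459e+00  7.99837020e+01
 -1.73154136e-02  3.07225117e+01] 0.04705344897764124
```

View pics/a.png

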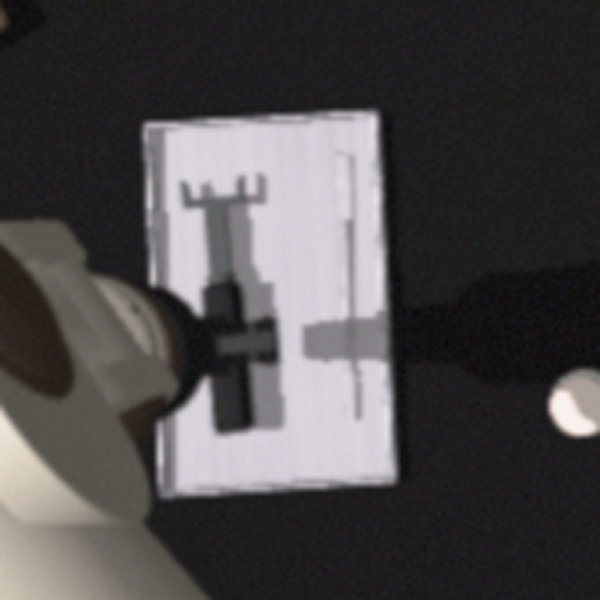

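```bash
python3 -m jog '[[0.45,0,0.08,-1,0,0,0],[0.45,0,0.08,-2,0,0,0],[0.45,0,0.08,-2.8,0,0,0],[0.45,0,0.08,-3.2,0,0,0],[0.45,0,0.08,-3.25,0,0,0]]'
python3 -m jog '[[0.6,0,0,0,0,0,0],[0.7,0,0,0,0,0,0],[0.8,0,0,0,0,0,0],[0.9,0,0,0,0,0,0],[0.9,0,0,0,0,0,0]]' 100
```

```text
time: 2.65
ee_pos: [0.4643, 0.3334, 0.0129]
tcp_rot: [-90.0, -0.0, 94.7]
wrist_force: [0.1, 0.3, -0.2]
opening: 0.0472
time: 3.15
ee_pos: [0.4655, 0.3334, 0.0145]
tcp_rot: [-90.1, -0.1, 94.7]
wrist_force: [-2.5, -0.5, 5.9]
opening: 0.0191
```

```bash
python3 -m jog '[[0.9,0,0,0,0,0,0],[0.9,0,0,0,0,0,0]]'
python3 -m jog '[[0.9,0,0,0.3,0,0,0],[0.9,0,0,0.8,0,0,0],[0.9,0,0,1.6,0,0,0],[0.9,0,0,2.4,0,0,0],[0.9,0,0,2.4,0,0,0]]'
python3 - <<'E'
from h import *
p,d=bot.camera("top");q,e=bot.camera("scene")
a=cv2.resize(p[150:260,60:170],(400,400),interpolation=cv2.INTER_CUBIC);b=cv2.resize(q[180:290,340:450],(400,400),interpolation=cv2.INTER_CUBIC)
save("b.png",np.hstack([a,b]))
E
```

```text
time: 3.35
ee_pos: [0.4655, 0.3334, 0.0145]
tcp_rot: [-90.1, -0.1, 94.7]
wrist_force: [-1.7, -0.5, 6.8]
opening: 0.0193
time: 3.85
ee_pos: [0.4663, 0.3337, 0.0765]
tcp_rot: [-90.3, -0.2, 94.7]
wrist_force: [0.5, -0.4, -1.8]
opening: 0.0193
```

View pics/b.png

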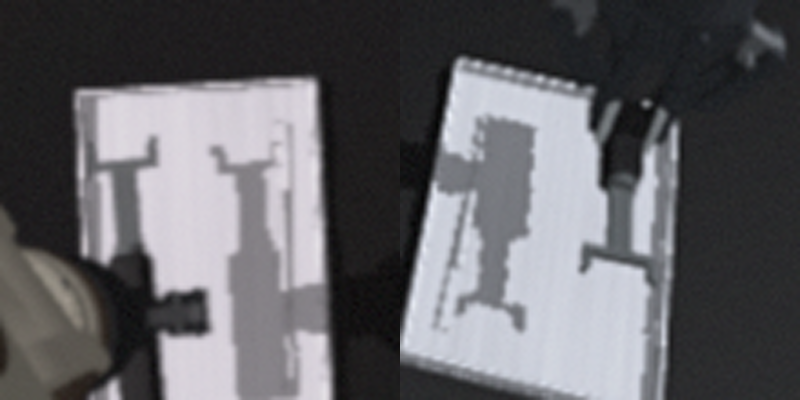

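```bash
cat > fork.py <<'E'
from h import *
def fork(n,lab="fork_back"):
    p,d=bot.camera(n);o=bot.get_obs();g=p.mean(2)
    rr,cc=np.mgrid[:384,:512];W=world(n,rr,cc,depth=d)
    T=o["ee_pos"];yaw=np.radians(o["tcp_rot"][2]-90);e=np.array([np.cos(yaw),np.sin(yaw)]);f=np.array([-e[1],e[0]])
    D=W[...,:2]-T[:2];a=D@e;b=D@f
    m=(d>0)&(a>.03)&(a<.125)&(abs(b)<.03)&(abs(W[...,2]-T[2])<.02)&(np.r_[0] is not None)
    return p,d,W,a,b,m,T,yaw
E
python3 - <<'E'
from fork import *
C=world("top",np.array([148.8]),np.array([252.3]),z=.125)[0];G=np.array([.659,-.0044]);v=G-C[:2];print("clip",C,np.hypot(*v),np.degrees(np.arctan2(v[1],v[0])))
for n in("top","scene"):
    p,d,W,a,b,m,T,yaw=fork(n)
    print(n,T,np.degrees(yaw))
    for lo in np.arange(.03,.125,.008):
        k=m&(a>=lo)&(a<lo+.008)
        if k.sum(): print(round(lo,3),k.sum(),"z-T",np.round(np.median(W[...,2][k])-T[2],4),"b",np.round([b[k].min(),b[k].max(),np.median(b[k])],4))
    print("amax",a[m].max(), "mid amax",a[m&(abs(b)<.008)].max())
E
```

```text
clip [ 0.64528965 -0.00295732  0.125     ] 0.013786040623225877 -6.006876394089141
top [0.46469475 0.33261478 0.07217833] 4.667043451572923
0.03 42 z-T 0.0147 b [-0.0134  0.0073 -0.0033]
0.038 34 z-T 0.0096 b [-0.0112  0.0082 -0.0037]
0.046 25 z-T 0.0054 b [-0.0094  0.005  -0.0027]
0.054 27 z-T 0.0043 b [-0.0082  0.006  -0.0011]
0.062 29 z-T 0.0049 b [-0.0082  0.0057 -0.0013]
0.07 25 z-T 0.0052 b [-0.009  0.005 -0.003]
0.078 25 z-T 0.005 b [-0.0087  0.006  -0.0013]
0.086 59 z-T 0.0049 b [-0.0215  0.0185 -0.0029]
0.094 26 z-T 0.0043 b [-0.0216  0.0179 -0.0033]
0.102 11 z-T 0.0045 b [-0.0221  0.0182 -0.0177]
amax 0.10650514970955934 mid amax 0.09496812119123807
scene [0.46446509 0.33245469 0.07166288] 4.6677726511108375
0.03 48 z-T 0.0119 b [-0.0117  0.0102 -0.004 ]
0.038 47 z-T 0.0079 b [-0.0112  0.0078 -0.0024]
0.046 22 z-T 0.0036 b [-0.0081  0.0047 -0.0028]
0.054 21 z-T 0.0041 b [-0.0074  0.005  -0.002 ]
0.062 21 z-T 0.0036 b [-0.0073  0.005  -0.001 ]
0.07 22 z-T 0.0033 b [-0.0071  0.005  -0.0016]
0.078 24 z-T 0.0032 b [-0.0071  0.0053 -0.0011]
0.086 52 z-T 0.0033 b [-0.0204  0.0201 -0.003 ]
0.094 45 z-T 0.0027 b [-0.0208  0.0202  0.0038]
0.102 19 z-T 0.0016 b [-0.0221  0.0223  0.0164]
amax 0.107635996999081 mid amax 0.0960371705131007
```

```bash
python3 -m jog '[[0.9,0,-0.3,1,0,0,0],[0.9,0,-1,2.2,0,0,-0.5],[0.9,0,-2.2,3,0,0,-1],[0.9,0,-3.6,3.5,0,0,-1.5],[0.9,0,-5,3.5,0,0,-2]]'
python3 -m jog '[[0.9,0,-1.4,0,0,0,-0.3],[0.9,0,-2.8,0,0,0,-0.6],[0.9,0,-4.2,0,0,0,-0.93],[0.9,0.3,-5.6,0,0,0,-0.93],[0.9,0.6,-6.6,0,0,0,-0.93]]'
python3 -m jog '[[0.9,0.4,-0.5,-0.3,0,0,0],[0.9,0.8,-0.7,-0.8,0,0,0],[0.9,1.07,-0.76,-1.3,0,0,0],[0.9,1.07,-0.76,-1.55,0,0,0],[0.9,1.07,-0.76,-1.55,0,0,0]]'
python3 - <<'E'
from fork import *
for n in("top","scene"):
    p,d,W,a,b,m,T,yaw=fork(n)
    print(n,T,np.degrees(yaw))
    for lo in np.arange(.054,.118,.008):
        k=m&(a>=lo)&(a<lo+.008)
        if k.sum(): print(round(lo,3),k.sum(),"z",np.round(np.median(W[...,2][k]),4),"b",np.round([b[k].min(),b[k].max(),np.median(b[k])],4))
    np.save(n+"_p2.npy",p)
    save("c_%s.png"%n,cv2.resize(p[120:190,215:300] if n=="top" else p[180:260,190:287],(728,600),interpolation=cv2.INTER_CUBIC))
E
```

```text
time: 4.55
ee_pos: [0.465, 0.2069, 0.161]
tcp_rot: [-90.1, -0.0, 84.6]
wrist_force: [0.2, -1.1, -1.1]
opening: 0.0194
time: 5.05
ee_pos: [0.4794, 0.0408, 0.1592]
tcp_rot: [-89.9, 0.0, 80.0]
wrist_force: [0.7, 0.3, -1.1]
opening: 0.0193
time: 5.55
ee_pos: [0.5057, 0.0246, 0.1193]
tcp_rot: [-89.8, 0.0, 80.1]
wrist_force: [0.5, -0.1, -1.5]
opening: 0.0195
top [0.50594462 0.02456391 0.12038858] -9.91119672561318
0.086 10 z 0.1241 b [0.0028 0.0195 0.0141]
0.094 13 z 0.123 b [-0.0196  0.0185  0.0154]
0.102 8 z 0.1234 b [-0.0189  0.0194  0.0169]
scene [0.50625923 0.02449821 0.12113286] -9.912016455466826
0.054 25 z 0.1239 b [-0.0066  0.0071  0.0016]
0.062 23 z 0.1239 b [-0.0066  0.0073  0.0005]
0.07 23 z 0.124 b [-0.0072  0.0073  0.0002]
0.078 23 z 0.1236 b [-0.0067  0.0072  0.0017]
0.086 66 z 0.1235 b [-0.0198  0.0199 -0.0002]
0.094 28 z 0.1234 b [-0.0197  0.0207  0.001 ]
0.102 13 z 0.1232 b [-0.0198  0.0205  0.0166]
0.11 2 z 0.1194 b [-0.0068  0.0024 -0.0022]
```

View pics/c_top.png

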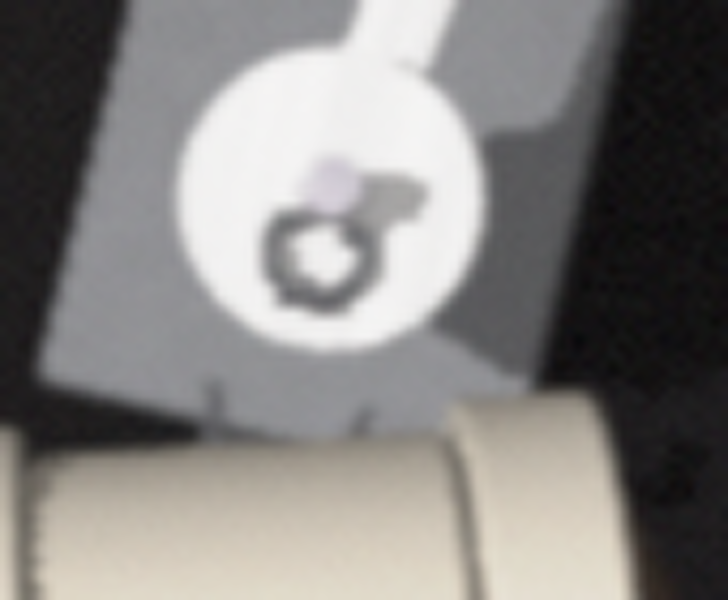

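View pics/c_scene.png

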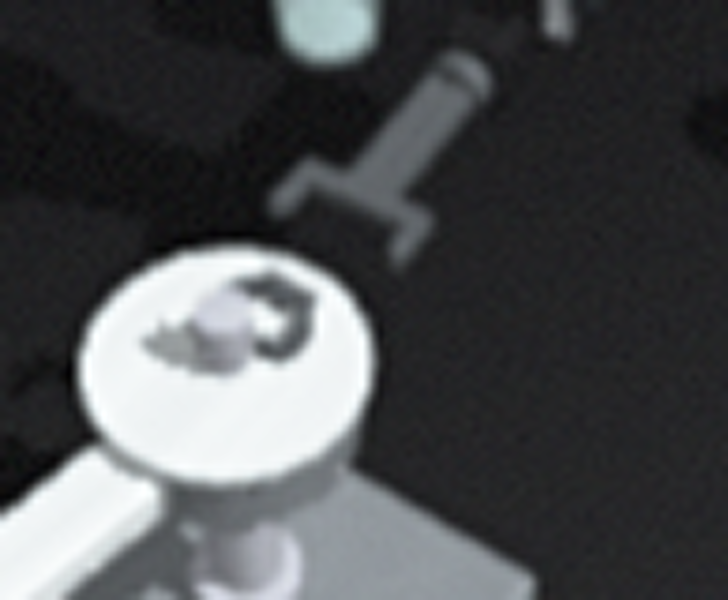

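```bash
python3 -m jog '[[0.9,0,-0.06,0.1,0,0,0],[0.9,0,-0.06,0.1,0,0,0],[0.9,0.3,-0.113,0.1,0,0,0],[0.9,0.6,-0.166,0.1,0,0,0],[0.9,0.8,-0.2,0.1,0,0,0]]'
python3 -m jog '[[0.9,0.05,-0.009,0,0,0,0],[0.9,0.1,-0.018,0,0,0,0],[0.9,0.1,-0.018,0,0,0,0]]'
python3 - <<'E'
from fork import *
for n in("top","scene"):
    p,d,W,a,b,m,T,yaw=fork(n)
    print(n,T,np.degrees(yaw))
    for lo in np.arange(.062,.11,.008):
        k=m&(a>=lo)&(a<lo+.008)&(p.mean(2)<130)
        if k.sum(): print(round(lo,3),k.sum(),"z",np.round(np.median(W[...,2][k]),4),"b",np.round([b[k].min(),b[k].max(),np.median(b[k])],4))
a,_=bot.camera("top");b,_=bot.camera("scene")
save("d.png",np.hstack([cv2.resize(a[130:178,228:276],(400,400),interpolation=cv2.INTER_CUBIC),cv2.resize(b[190:238,205:253],(400,400),interpolation=cv2.INTER_CUBIC)]))
E
```

```text
time: 6.15
ee_pos: [0.5275, 0.0186, 0.1238]
tcp_rot: [-90.0, -0.0, 80.0]
wrist_force: [-0.4, -0.4, -1.9]
opening: 0.0191
time: 6.45
ee_pos: [0.5291, 0.0182, 0.1236]
tcp_rot: [-90.0, 0.0, 80.0]
wrist_force: [-0.3, 0.5, -1.0]
opening: 0.0196
top [0.52901958 0.01828722 0.12369593] -9.981236606869345
0.102 2 z 0.1275 b [0.0071 0.0091 0.0081]
scene [0.52894072 0.01832606 0.12374107] -9.975338468473213
0.062 25 z 0.1273 b [-0.0071  0.0078  0.0013]
0.07 23 z 0.1271 b [-0.0064  0.007   0.0019]
0.078 27 z 0.1276 b [-0.0068  0.0078  0.    ]
0.086 61 z 0.1274 b [-0.0204  0.0199  0.0018]
0.094 36 z 0.1269 b [-0.0202  0.02   -0.0064]
0.102 30 z 0.1247 b [-0.0207  0.0208  0.0002]
```

View pics/d.png

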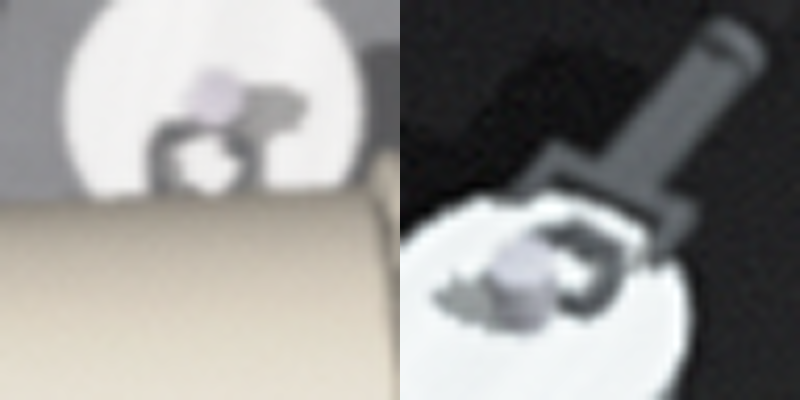

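```bash
python3 - <<'E'
from h import *
T=np.array([.529,.0183]);y=np.radians(-10);e=np.array([np.cos(y),np.sin(y)]);f=np.array([-e[1],e[0]])
def loc(c,r,z):
    w=world("scene",np.array([190+r/8.33-.5+.0]),np.array([205+c/8.33-.5]),z=z)[0];D=w[:2]-T;return np.round([w[0],w[1],D@e,D@f],4)
for nm,c,r,z in[("tipL",515,190,.127),("tipR",655,260,.127),("notchL",560,165,.127),("notchR",665,215,.127),("clip right",622,270,.125),("clip top",580,222,.125),("clipbot",600,320,.12),("headtop",525,253,.141),("bore",572,275,.123)]: print(nm,loc(c,r,z))
for n,c in(("top washer",(.6588,-.0046)),("scene",(.6591,-.0041))):
    D=np.array(c)-T;print(n,D@e,D@f)
E
```

```text
tipL [0.5967 0.0693 0.0578 0.0619]
tipR [0.6058 0.1066 0.0602 0.1003]
notchL [0.5856 0.0768 0.0456 0.0674]
notchR [0.5919 0.1048 0.0469 0.0961]
clip right [0.6096 0.1    0.0652 0.0944]
clip top [0.5992 0.0863 0.0573 0.0791]
clipbot [0.6216 0.0987 0.0772 0.0952]
headtop [0.6252 0.081  0.0839 0.0784]
bore [0.6135 0.0891 0.0709 0.0844]
top washer 0.13180458960955732 -1.2564082811999944e-05
scene 0.13201320784662748 0.0005319342469941764
```

```bash
python3 - <<'E'
from h import *
T=np.array([.529,.0183]);y=np.radians(-10);e=np.array([np.cos(y),np.sin(y)]);f=np.array([-e[1],e[0]])
def loc(c,r,z):
    w=world("scene",np.array([190+r/8.33-.5+.0]),np.array([205+(c-400)/8.33-.5]),z=z)[0];D=w[:2]-T;return np.round([w[0],w[1],D@e,D@f],4)
for nm,c,r,z in[("tipL",515,190,.127),("tipR",655,260,.127),("notchL",560,165,.127),("notchR",665,215,.127),("clip right",622,270,.125),("clip top",580,222,.125),("clipbot",600,320,.12),("headtop",525,253,.141),("bore",572,275,.123)]: print(nm,loc(c,r,z))
E
```

```text
tipL [ 0.6294 -0.0195  0.1054 -0.0198]
tipR [0.6377 0.0196 0.1069 0.0202]
notchL [ 0.6185 -0.0125  0.0935 -0.0148]
notchR [0.6243 0.0167 0.0941 0.015 ]
clip right [0.6417 0.0129 0.1119 0.0142]
clip top [ 0.6316 -0.0019  0.1046 -0.0021]
clipbot [0.6535 0.012  0.1237 0.0154]
headtop [ 6.566e-01 -4.100e-03  1.295e-01  1.000e-04]
bore [0.6456 0.0018 0.1177 0.004 ]
```

```bash
python3 -m jog '[[0.9,0,0.01,-0.05,0,0,0],[0.9,0.1,-0.008,-0.05,0,0,0],[0.9,0.2,-0.025,-0.05,0,0,0],[0.9,0.27,-0.037,-0.05,0,0,0],[0.9,0.27,-0.037,-0.05,0,0,0]]'
python3 -m jog '[[0.9,0.02,-0.0035,0,0,0,0],[0.9,0.04,-0.007,0,0,0,0],[0.9,0.06,-0.0105,0,0,0,0],[0.9,0.08,-0.014,0,0,0,0],[0.9,0.08,-0.014,0,0,0,0]]'
python3 - <<'E'
from h import *
b,d=bot.camera("scene");rr,cc=np.mgrid[:384,:512];o=bot.get_obs();print(o["ee_pos"],o["wrist_force"])
W=world("scene",rr,cc,depth=d);D=W[...,:2]-o["ee_pos"][:2];k=(abs(D@[.985,-.174]-.075)<.012)&(abs(D@[.174,.985])<.006)&(d>0);print("blade z",np.median(W[...,2][k]))
save("e.png",cv2.resize(b[195:235,210:250],(400,400),interpolation=cv2.INTER_CUBIC))
E
```

```text
time: 7.15
ee_pos: [0.5361, 0.0173, 0.1224]
tcp_rot: [-90.0, 0.0, 80.0]
wrist_force: [0.7, 0.2, -1.1]
opening: 0.0193
time: 7.65
ee_pos: [0.5378, 0.017, 0.1225]
tcp_rot: [-90.0, 0.0, 80.0]
wrist_force: [0.2, 0.6, -1.1]
opening: 0.0194
[0.53783302 0.0170066  0.12254747] [ 0.03953954 -0.41952801 -1.79589334]
blade z 0.12607314288151983
```

View pics/e.png

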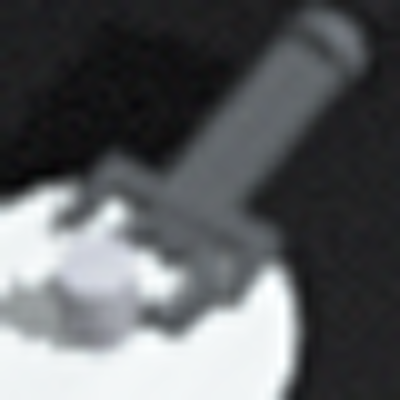

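```bash
R='python3 -m jog'; 
python3 -m jog '[[0.9,0.04,-0.007,0,0,0,0],[0.9,0.08,-0.014,0,0,0,0],[0.9,0.08,-0.014,0,0,0,0]]' | grep -E "ee|force|time"
python3 -m jog '[[0.9,0.02,-0.0035,0,0,0,0],[0.9,0.04,-0.007,0,0,0,0],[0.9,0.04,-0.007,0,0,0,0]]' | grep -E "ee|force"
python3 -m jog '[[0.9,0.02,-0.0035,0,0,0,0],[0.9,0.04,-0.007,0,0,0,0],[0.9,0.04,-0.007,0,0,0,0]]' | grep -E "ee|force"
python3 -m jog '[[0.9,0.02,-0.0035,0,0,0,0],[0.9,0.04,-0.007,0,0,0,0],[0.9,0.04,-0.007,0,0,0,0]]' | grep -E "ee|force"
python3 -m jog '[[0.9,0.02,-0.0035,0,0,0,0],[0.9,0.04,-0.007,0,0,0,0],[0.9,0.04,-0.007,0,0,0,0]]' | grep -E "ee|force"
```

```text
time: 8.0
ee_pos: [0.5399, 0.0166, 0.1225]
wrist_force: [0.3, 1.0, -2.6]
ee_pos: [0.5406, 0.0165, 0.1224]
wrist_force: [-2.6, -0.6, -0.9]
ee_pos: [0.5416, 0.0163, 0.1224]
wrist_force: [-4.1, -1.0, -0.3]
ee_pos: [0.5424, 0.0162, 0.1224]
wrist_force: [-6.2, -0.1, -0.4]
ee_pos: [0.5436, 0.0159, 0.1224]
wrist_force: [-3.6, -0.4, -0.4]
```

```bash

python3 -m jog '[[0.9,0.02,-0.0035,0,0,0,0],[0.9,0.04,-0.007,0,0,0,0],[0.9,0.04,-0.007,0,0,0,0]]' | grep -E "ee|force"
python3 -m jog '[[0.9,0.02,-0.0035,0,0,0,0],[0.9,0.04,-0.007,0,0,0,0],[0.9,0.04,-0.007,0,0,0,0]]' | grep -E "ee|force"
python3 -m jog '[[0.9,0.02,-0.0035,0,0,0,0],[0.9,0.04,-0.007,0,0,0,0],[0.9,0.04,-0.007,0,0,0,0]]' | grep -E "ee|force"
```

```text
ee_pos: [0.5447, 0.0157, 0.1224]
wrist_force: [-4.6, 0.4, -1.2]
ee_pos: [0.5456, 0.0156, 0.1224]
wrist_force: [-4.1, -1.0, -1.6]
ee_pos: [0.5472, 0.0154, 0.1226]
wrist_force: [-1.2, -0.2, -2.0]
```

```bash

python3 -m jog '[[0.9,0.02,-0.0035,0,0,0,0],[0.9,0.02,-0.0035,0,0,0,0]]' | grep -E "ee|force"
python3 -m jog '[[0.9,0.02,-0.0035,0,0,0,0],[0.9,0.02,-0.0035,0,0,0,0]]' | grep -E "ee|force"
python3 -m jog '[[0.9,0.02,-0.0035,0,0,0,0],[0.9,0.02,-0.0035,0,0,0,0]]' | grep -E "ee|force"
python3 -c "
from h import *
b,d=bot.camera('scene');save('f.png',cv2.resize(b[195:235,210:250],(400,400),interpolation=cv2.INTER_CUBIC))"
```

```text
ee_pos: [0.5479, 0.0154, 0.1227]
wrist_force: [-0.1, 0.1, -1.8]
ee_pos: [0.5482, 0.0153, 0.1227]
wrist_force: [0.1, 0.4, -1.0]
ee_pos: [0.5485, 0.0152, 0.1226]
wrist_force: [0.5, 0.2, -2.1]
```

View pics/f.png

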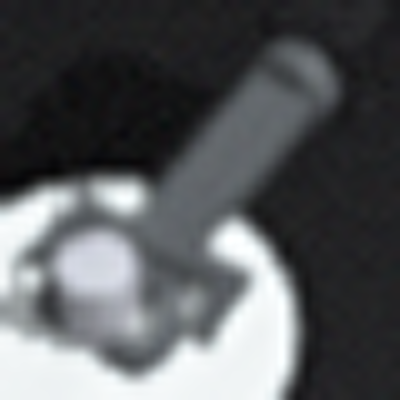

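```bash

python3 -m jog '[[0.9,0.02,-0.0035,0,0,0,0],[0.9,0.02,-0.0035,0,0,0,0]]' | grep -E "ee|force"
python3 -m jog '[[0.9,0.02,-0.0035,0,0,0,0],[0.9,0.02,-0.0035,0,0,0,0]]' | grep -E "ee|force"
python3 -m jog '[[0.9,0.02,-0.0035,0,0,0,0],[0.9,0.02,-0.0035,0,0,0,0]]' | grep -E "ee|force"
```

```text
ee_pos: [0.5489, 0.0151, 0.1225]
wrist_force: [0.3, 0.2, -1.7]
ee_pos: [0.5494, 0.015, 0.1225]
wrist_force: [0.2, 1.1, -2.0]
ee_pos: [0.5498, 0.0149, 0.1225]
wrist_force: [0.6, -0.4, -1.1]
```

```bash

python3 -m jog '[[0.9,0.02,-0.0035,0,0,0,0],[0.9,0.02,-0.0035,0,0,0,0]]' | grep -E "ee|force"
python3 -m jog '[[0.9,0.02,-0.0035,0,0,0,0],[0.9,0.02,-0.0035,0,0,0,0]]' | grep -E "ee|force"
```

```text
ee_pos: [0.5504, 0.0148, 0.1225]
wrist_force: [0.8, 0.7, -1.7]
ee_pos: [0.5508, 0.0147, 0.1225]
wrist_force: [-0.3, -0.9, -1.9]
```

```bash

python3 -m jog '[[0.9,0.02,-0.0035,0,0,0,0],[0.9,0.02,-0.0035,0,0,0,0]]' | grep -E "ee|force|time"
```

```text
time: 11.95
ee_pos: [0.5512, 0.0146, 0.1225]
wrist_force: [-1.7, 1.1, -0.2]
```

```bash

python3 -m jog '[[0.9,0.01,-0.0017,0,0,0,0],[0.9,0.01,-0.0017,0,0,0,0]]' | grep -E "ee|force"
```

```text
ee_pos: [0.5514, 0.0145, 0.1225]
wrist_force: [-2.7, -0.7, -0.8]
```

Contact; going on in quarter-millimetre steps.

```bash

python3 -m jog '[[0.9,0.01,-0.0017,0,0,0,0],[0.9,0.01,-0.0017,0,0,0,0]]' | grep -E "ee|force"
python3 -m jog '[[0.9,0.01,-0.0017,0,0,0,0],[0.9,0.01,-0.0017,0,0,0,0]]' | grep -E "ee|force"
```

```text
ee_pos: [0.5516, 0.0145, 0.1224]
wrist_force: [-3.4, -1.5, -0.2]
ee_pos: [0.5518, 0.0145, 0.1224]
wrist_force: [-3.9, -0.3, -0.7]
```

```bash

python3 -m jog '[[0.9,0.02,-0.0035,0,0,0,0],[0.9,0.02,-0.0035,0,0,0,0]]' | grep -E "ee|force"
python3 -m jog '[[0.9,0.02,-0.0035,0,0,0,0],[0.9,0.02,-0.0035,0,0,0,0]]' | grep -E "ee|force"
```

```text
ee_pos: [0.5521, 0.0144, 0.1224]
wrist_force: [-5.2, -1.0, -0.1]
ee_pos: [0.5522, 0.0143, 0.1223]
wrist_force: [-7.2, -0.6, 0.3]
```

```bash

python3 -m jog '[[0.9,0.02,-0.0035,0,0,0,0],[0.9,0.02,-0.0035,0,0,0,0]]' | grep -E "ee|force"
python3 -m jog '[[0.9,0.02,-0.0035,0,0,0,0],[0.9,0.02,-0.0035,0,0,0,0]]' | grep -E "ee|force"
```

```text
ee_pos: [0.5523, 0.0143, 0.1222]
wrist_force: [-9.6, -0.8, 0.8]
ee_pos: [0.5524, 0.0142, 0.1222]
wrist_force: [-11.4, -1.1, 1.5]
```

```bash

python3 -m jog '[[0.9,0.02,-0.0035,0,0,0,0],[0.9,0.02,-0.0035,0,0,0,0]]' | grep -E "ee|force"
python3 -m jog '[[0.9,0.016,-0.0028,0,0,0,0],[0.9,0.016,-0.0028,0,0,0,0]]' | grep -E "ee|force"
```

```text
ee_pos: [0.5525, 0.0142, 0.1221]
wrist_force: [-13.9, 0.1, 2.4]
ee_pos: [0.5526, 0.0142, 0.122]
wrist_force: [-15.1, -0.2, 2.7]
```

```bash

python3 -m jog '[[0.9,0.01,-0.0017,0,0,0,0],[0.9,0.01,-0.0017,0,0,0,0],[0.9,0.01,-0.0017,0,0,0,0],[0.9,0.01,-0.0017,0,0,0,0],[0.9,0.01,-0.0017,0,0,0,0]]' | grep -E "ee|force"
python3 -m jog '[[0.9,0,0,0,0,0,0],[0.9,0,0,0,0,0,0],[0.9,0,0,0,0,0,0],[0.9,0,0,0,0,0,0],[0.9,0,0,0,0,0,0]]' | grep -E "ee|force"
python3 -m jog '[[0.9,0,0,0,0,0,0],[0.9,0,0,0,0,0,0],[0.9,0,0,0,0,0,0],[0.9,0,0,0,0,0,0],[0.9,0,0,0,0,0,0]]' | grep -E "time|force"
python3 -m jog '[[0.9,0,0,0,0,0,0],[0.9,0,0,0,0,0,0],[0.9,0,0,0,0,0,0]]' | grep -E "time|force"
```

```text
ee_pos: [0.5526, 0.0142, 0.122]
wrist_force: [-16.2, 0.9, 2.6]
ee_pos: [0.5527, 0.0142, 0.122]
wrist_force: [-15.4, 0.2, 2.3]
time: 15.25
wrist_force: [-16.9, -0.9, 2.3]
time: 15.55
wrist_force: [-16.1, -0.3, 2.2]
```

```bash

python3 -m jog '[[0.9,-0.1,0.017,0,0,0,0],[0.9,-0.3,0.052,0,0,0,0],[0.9,-0.6,0.104,0,0,0,0],[0.9,-1.1,0.19,0,0,0,0],[0.9,-1.6,0.28,0,0,0,0]]'
python3 -m jog '[[0.9,-0.8,0.14,0,0,0,0],[0.9,-1.2,0.2,0.5,0,0,0],[0.9,-1.7,0.5,1.5,0,0,0],[0.9,-1.7,1.2,1.7,0,0,0.5],[0.9,-1.7,2.4,1.7,0,0,1]]'
python3 -m jog '[[0.9,0,1.4,0,0,0,0.5],[0.9,0,2.8,0,0,0,1],[0.9,0,4.2,0,0,0,1.4],[0.9,0,5.6,0,0,0,1.4],[0.9,0,5.6,0,0,0,1.4]]'
python3 - <<'E'
from fork import *
o=bot.get_obs();print(o["ee_pos"],o["tcp_rot"])
b,_=bot.camera("scene");a,_=bot.camera("top")
save("g.png",np.hstack([cv2.resize(a[130:170,235:275],(400,400),interpolation=cv2.INTER_CUBIC),cv2.resize(b[195:235,205:245],(400,400),interpolation=cv2.INTER_CUBIC)]))
for n in("top","scene"):
    p,d,W,a,b,m,T,yaw=fork(n)
    m&=p.mean(2)<130
    k=m&(a>.054)&(a<.085);print(n,"blade b",np.median(b[k]),"z-T",np.median(W[...,2][k])-T[2]);k=m&(a>.085)
    print("fork b",b[k].min(),b[k].max(),"z-T",np.median(W[...,2][k])-T[2],"amax",a[k].max(),a[k&(abs(b)<.008)].max())
E
```

```text
time: 16.05
ee_pos: [0.5147, 0.0212, 0.1226]
tcp_rot: [-90.0, -0.0, 80.0]
wrist_force: [0.5, -0.8, -1.0]
opening: 0.0194
time: 16.55
ee_pos: [0.4733, 0.0809, 0.168]
tcp_rot: [-90.3, -0.0, 85.0]
wrist_force: [0.9, 0.1, -2.2]
opening: 0.0195
time: 17.05
ee_pos: [0.4725, 0.2244, 0.1659]
tcp_rot: [-90.1, -0.1, 92.2]
wrist_force: [-0.8, -0.6, -1.2]
opening: 0.0195
[0.47254045 0.22437058 0.16589101] [-9.00688425e+01 -8.18194330e-02  9.22276693e+01]
top blade b -0.0007516618463847317 z-T 0.004025640373831296
fork b -0.019808521080077867 0.018454052614015472 z-T 0.0037213964286794687 amax 0.10670689313684029 0.09419833743236476
scene blade b -0.00012083174408289766 z-T 0.0036419342157062995
fork b -0.021257487053348987 0.02098661230508722 z-T 0.0030209487354499465 amax 0.10661379494805746 0.09500565986083331
```

View pics/g.png

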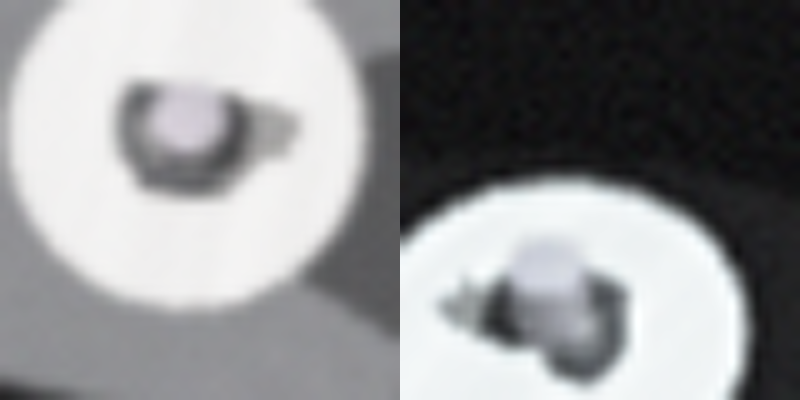

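```bash

python3 -m jog '[[0.9,-0.1,1.4,0,0,0,0],[0.9,-0.2,2.8,-0.5,0,0,0],[0.9,-0.26,3.9,-1.5,0,0,0],[0.9,-0.26,4.26,-2.7,0,0,0],[0.9,-0.26,4.26,-3.8,0,0,0]]' |grep -E "ee|force"
python3 -m jog '[[0.9,0,0,-0.8,0,0,0],[0.9,0,0,-1.5,0,0,0],[0.9,0,0,-1.9,0,0,0],[0.9,0,0,-2.1,0,0,0],[0.9,0,0,-2.1,0,0,0]]' |grep -E "ee|force"
python3 -m jog '[[0.9,0,0,-0.04,0,0,0],[0.9,0,0,-0.08,0,0,0],[0.9,0,0,-0.08,0,0,0]]' |grep -E "ee|force"
```

```text
ee_pos: [0.4664, 0.3278, 0.0692]
wrist_force: [0.3, -1.1, -2.1]
ee_pos: [0.4664, 0.327, 0.0176]
wrist_force: [0.2, -0.6, -0.5]
ee_pos: [0.4665, 0.3276, 0.0161]
wrist_force: [-0.3, 0.6, -1.1]
```

```bash

python3 -m jog '[[0.9,0,0,-0.03,0,0,0],[0.9,0,0,-0.06,0,0,0],[0.9,0,0,-0.06,0,0,0]]' |grep -E "ee|force"
python3 -m jog '[[0.9,0,0,-0.02,0,0,0],[0.9,0,0,-0.04,0,0,0],[0.9,0,0,-0.04,0,0,0]]' |grep -E "ee|force"
```

```text
ee_pos: [0.4663, 0.3276, 0.0145]
wrist_force: [-1.7, -1.3, 3.1]
ee_pos: [0.4664, 0.3276, 0.0145]
wrist_force: [-4.4, -2.4, 12.9]
```

Tool rests on the tray floor; easing up slightly and opening.

```bash

python3 -m jog '[[0.9,0,0,0.03,0,0,0],[0.7,0,0,0.03,0,0,0],[0.6,0,0,0.03,0,0,0],[0.5,0,0,0.03,0,0,0],[0.45,0,0,0.03,0,0,0]]'
python3 -m jog '[[0.45,0,0,0,0,0,0],[0.45,0,0,0.4,0,0,0],[0.45,0,0,1,0,0,0],[0.45,0,0,2,0,0,0],[0.45,0,0,3,0,0,0]]'
python3 -m jog '[[0.45,0,0,1,0,0,0],[0.45,-1,0.5,2,0,0,0],[0.45,-2.2,1,3,0,0,0],[0.45,-3.4,1.5,3,0,0,0],[0.45,-3.4,1.5,3,0,0,0]]'
python3 - <<'E'
from h import *
a,_=bot.camera("top");b,d=bot.camera("scene")
save("z.png",np.hstack([cv2.resize(a[150:310,50:210],(400,400),interpolation=cv2.INTER_CUBIC),cv2.resize(b[130:350,130:350],(400,400),interpolation=cv2.INTER_CUBIC)]))
for n in("top","scene"):
    p,d=bot.camera(n)
    for l in["tool_grip","beaker","sample_jar","swing_mark","tray"]:
        for r in bot.regions_of(n,l)[:1]:
            rr,cc=np.nonzero(r["pixels"]);dd=d[rr,cc];k=dd>0;W=world(n,rr[k],cc[k],depth=dd[k])
            print(n,l,round(r["conf"],2),np.round(np.median(W,0),3),np.round(np.percentile(W,[2,98],axis=0),3).tolist())
    rr,cc=np.mgrid[:384,:512];W=world(n,rr,cc,depth=d);g=p.mean(2);ax=(.659,-.0044);h=np.hypot(W[...,0]-ax[0],W[...,1]-ax[1])
    sw=(abs(W[...,2]-.111)<.005)&(g>120)&(h>.045)&(h<.14);r_,c_=np.nonzero(sw);Q=world(n,r_,c_,z=.111)[:,:2]
    print("swing",len(Q),Q.mean(0))
E
```

```text
time: 19.65
ee_pos: [0.4662, 0.3274, 0.0136]
tcp_rot: [-90.0, 0.0, 92.0]
wrist_force: [-0.6, 0.3, -0.0]
opening: 0.0467
time: 20.15
ee_pos: [0.4663, 0.3275, 0.0909]
tcp_rot: [-90.0, -0.0, 92.0]
wrist_force: [-0.0, 0.0, 0.3]
opening: 0.0473
time: 20.65
ee_pos: [0.3792, 0.3665, 0.1668]
tcp_rot: [-90.1, -0.2, 92.2]
wrist_force: [0.5, -0.1, -0.5]
opening: 0.0474
top tool_grip 0.7 [0.477 0.325 0.026] [[0.412, 0.313, 0.009], [0.563, 0.344, 0.033]]
top beaker 0.69 [ 0.428 -0.078  0.01 ] [[0.412, -0.093, -0.001], [0.449, -0.055, 0.061]]
top sample_jar 0.76 [0.424 0.106 0.047] [[0.406, 0.088, -0.001], [0.442, 0.127, 0.052]]
top swing_mark 0.76 [ 0.794 -0.051  0.112] [[0.7, -0.105, 0.105], [0.833, -0.019, 0.156]]
top tray 0.87 [0.493 0.303 0.003] [[0.375, 0.235, -0.002], [0.607, 0.382, 0.013]]
swing 364 [ 0.73751658 -0.03742961]
scene tool_grip 0.84 [0.495 0.327 0.025] [[0.415, 0.315, 0.01], [0.565, 0.347, 0.03]]
scene beaker 0.82 [ 0.438 -0.072  0.04 ] [[0.41, -0.092, 0.002], [0.449, -0.055, 0.059]]
scene sample_jar 0.59 [0.433 0.108 0.037] [[0.365, 0.088, 0.0], [0.442, 0.125, 0.05]]
scene swing_mark 0.95 [ 0.786 -0.046  0.111] [[0.676, -0.117, 0.001], [0.835, 0.023, 0.157]]
scene tray 0.77 [0.507 0.304 0.002] [[0.373, 0.236, -0.001], [0.612, 0.383, 0.013]]
swing 464 [ 0.74231876 -0.03672413]
```

View pics/z.png

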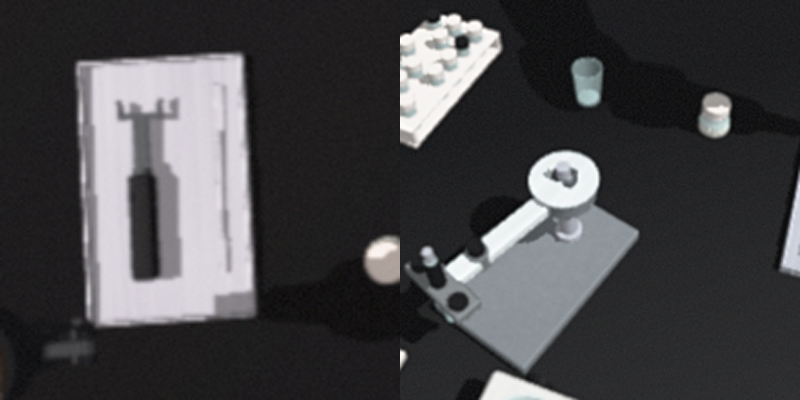

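The tool lies in its tray, the clip is on the post and the bystanders have not moved. Handing in.

```bash
python3 -c "
from workcell import bot
print(bot.job_done())"
```

```text
the job is handed in; nothing more can be done
None
```

The clip is on the post's groove and the fork tool is back in its tray; I handed the job in just after 21 s on the robot's clock (limit 67 s). The gripper never touched the clip.

- **Snap-in:** I pushed in steps of 1 mm or less. The force dropped to about zero some 4 mm before home, and a picture then showed the clip around the post. The highest lobe force I read was about 6 N, below the expected 8 to 15 N. I only read the force at the end of each step, so the peak may have been missed.
- **Home press:** After the snap the force climbed again from contact and I held it at 15.4 to 16.9 N for over a second. No reading came near 25 N. The climb was only about 4 N per mm of commanded travel. The measured fork position hardly moved over the last 7 N, so the clip itself was at a hard stop.
- **Final checks:** The pictures show the clip seated around the post and the tool flat in its tray, about where it first lay. The beaker, jar and swing arm measure within about 1 mm of their starting positions, and the spatula looks undisturbed.

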